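# Hold the bench magnifier over the stud

### The job

Check the stud: take the bench magnifier by its blue ball grip and, with its sprung rod still in, set the arm level and swing it round until it points at the brass stud on the wooden punching block. Then pull the rod straight out until its red ring stands just clear of the sleeve's mouth, so that the lens is centred over the stud, and hold it there by the ball: finish still holding, since the inner spring draws the rod back in. Leave the jar, the tin and the mallet alone.

Things in the scene. Friction and masses are not known exactly. Their poses are not given: they have to be found in the camera images.
- stand: dark steel foot of the magnifier, fixed to the bench: disc 110 mm across with a post. Origin on the bench at the post's axis; z up. The arm starts from the point 110 mm above this origin, where the swivel axis (vertical) and tilt axis (horizontal) cross. With swivel and tilt at 0 the arm points level along the stand's -y axis.
- swivel (a joint): turn of the arm about the vertical post, rad, 0 = along the stand's -y, positive counter-clockwise seen from above, range -0.9 to 0.9. Friction 0.2 N m, stays where it is left.
- tilt (a joint): tilt of the arm, rad, 0 = level, positive = lens end up, range -0.2 to 0.5. Friction 0.55 N m, stays where it is left.
- extension (a joint): how far the steel rod (12 mm thick) is pulled out of the grey sleeve, m. 0 = home, 0.115 = stop; at 0.080 the red ring, 8 mm wide, has just fully come out of the sleeve (its inner edge at the mouth). A spring pulls it home with 3 N at 0, rising by 60 N/m (7.8 N at the mark), and friction of 0.3 N.
- grip: blue ball, 26 mm across, origin at its centre. It stands on a thin stalk (8 mm) 40 mm above the rod's axis (square to the arm, so it leans back as the arm tilts up), 185 mm out along the arm from the tilt axis when the rod is home, 265 mm at the mark. Level arm: ball centre 150 mm above the bench. It is part of the rod. Grip it from above.
- mouth (a point): centre of the sleeve's mouth (black collar, 26 mm across; sleeve 22 mm), on the arm's axis 150 mm from the tilt axis. Its -y axis points out along the arm, x is across it, level.
- lens (a point): centre of the lens, in a black rim 76 mm across and 8 mm thick at the rod's end, on the arm's axis: 55 mm farther out than the ball, 240 mm from the tilt axis when the rod is home, 320 mm at the mark.
- stud (a point): top of the brass stud, 16 mm across, in the middle of the fixed round dark wooden punching block (90 mm across, 28 mm high). It stands 31 mm above the bench, 320 mm from the stand's axis.
- bottle: amber jar with black cap, 54 mm across, 95 mm high, loose; origin under its centre. Leave alone.
- tin: green tin, 64 mm across, 55 mm high, loose; origin under its centre. Leave alone.
- mallet: wooden mallet lying on the bench: head 48 mm thick, 75 mm long, handle 150 mm long to its -x; loose; origin on the bench under the head's centre. Leave alone.
Mind the look-alikes: they are no part of the job. Of the things like the part that bears stud, leave any that is purple; of the rest the larger one is meant.

How it is judged:
By the outcome, as a careful person would: the job done as asked, in the order asked, and still so for the second after the job is handed in, while the arm keeps its last pose, push and grip.
It also fails if it takes over 35 s, if anything falls off the work surface, if the arm or the gripper's body presses on something with over 40 N, if the wrist force passes 120 N, or if a joint passes its speed limit or range.

### The arm

A 7-joint arm with a two-finger parallel gripper is mounted at the origin on the work surface. World frame = base frame: x ahead of the robot, y to its left, z up, the work surface at z = 0. Lengths are in m, angles in rad, forces in N, time in s.
With the tool pointing down it reaches from about 0.4 to 0.75 m from the base axis. Payload 19.5 kg.
Tool frame: the origin (TCP) lies at the very end of the fingers, on their centre line; the grasp point (between the pads) lies behind it (arm.hold_point_z is the z of the grasp point in the tool frame, in m); z points along the fingers, y is the direction in which the jaws open and shut (so a half turn about z gives the same grasp; the last joint's range is limited). The gripper opens to 85 mm and grips with 20 to 120 N. Pads are 22 mm wide; open, the fingers measure 114 mm over their backs; the gripper's body (76 mm by 85 mm) begins 54 mm behind the grasp point. The pads swing forward as they close: fully open they stand 13 mm farther back than shut.
Start: joints at [1.119, 0.707, -0.028, 1.485, 0.022, 0.951, -0.075], TCP at [0.229, -0.527, 0.231] pointing down, gripper open.
Joint ranges: [-2.71, 2.71], [-0.32, 2.16], [-1.57, 1.52], [0, 2.45], [-1.46, 4.6], [0, 2.02], [-2.83, 2.83]. Speed limits (rad/s): [1.89, 1.89, 2.57, 2.57, 3.01, 3.01, 3.01].

### API

Orientations are given as [roll, pitch, yaw] about the fixed x, y, z axes, in that order (R = Rz(yaw) Ry(pitch) Rx(roll)).
In Python, from station import arm gives the robot as it stands.
- The arm moves only by the tool jog_arm, never from a script. Its argument "steps" is a list that holds one entry, the list of rows, each a list of 6 numbers: the shift along the tool's x, y, z in mm, then the turn, a rotation vector about the tool's x, y, z in rad. In form: [[[x, y, z, rx, ry, rz], ...]]. A call has exactly 8 rows; each row shifts and turns the commanded pose from where the row before left it, along the tool's axes as they then stand; what a row does not reach is not made up. A row lasts 1/10 s, in which the tool goes at most 50 mm and 8.59 degrees, less where a joint would pass 70% of its speed; a pose out of reach is approached as far as the arm can. A call is refused whole if a number of a shift passes 50 or a number of a turn 0.15, either way. A call with a gripper value outside its range is refused whole. "hand" is the gripper command: -1 is fully open, 1 is shut, values between are in proportion, set as the call begins (left out, the last holds). The fingers move at their own pace and stop on an object; "newtons" is the grip in N (left out, the last holds). Time passes only in rows, so rows that do not move let the fingers close, or fill a call up. It gives the time, the measured TCP pose, the force and the opening at its end, in the units of the state.
- arm.observe(): the state, without advancing time (a new reading comes with each control period).
- arm.read_camera(name): name is "scene" or "side" or "wrist"; returns the picture (480x640x3 uint8, red, green, blue); there is no depth.
- arm.camera_model(name): a dict with "fovy" (degrees; the focal length in pixels is half the picture's height over the tangent of half this angle, whatever the lens; pixels are square), "cx", "cy" (the principal point, pixels), "cam_to_world" (4x4, takes a point from camera to world coordinates); the wrist camera has in their place "mount" (4x4, takes a point from camera to tool coordinates, whose origin is the TCP and whose axes are the flange's). Camera axes: x right, y down, z forward; pixel columns grow to the right and rows downward; lengths in m; the calibration is good to about 2 mm. A picture is of the moment at which its call begins: read the wrist's pose just before it. camera_model takes no time and is no camera call.
- arm.job_done(): hands the job in, once; it reports no verdict.
Trained networks look in the newest picture that a camera, given by its name, has taken for a name from the list of things; names that differ only in an ending like _2 or _b are one class to them, and where a whole thing is asked for, a point or a joint stands for the part that bears it (a point fixed in the world has none). Each returns a list of dicts, best first, with "conf" (0 to 1); they miss things now and then, are a little off and sometimes report something else, mostly with a low value. They report only what shows in the picture. A call takes as long as a camera call. They do not tell look-alikes from the thing itself.
- arm.cut_out(query, camera): "region" (480x640 bool, what is visible of it).
- arm.place_of(query, camera): "position" ([x, y, z] in m, in the coordinates of the camera as it stood for that picture, good to about 4 mm: a listed point, or the origin of a listed thing).
The state is a dict: "time": time; "qpos": joint angles; "qvel": joint speeds; "effort": joint torques, N m; "ee_pos": TCP position; "tool_rot": TCP orientation; "contact_force": force on the tool from outside, world axes, zero at the start; "torque": the same for the moment, N m; "gripper_width": finger opening in m.
Only numpy, scipy, OpenCV 4.12 (cv2) and the standard library are available. Lean on these libraries where they do the work, as an engineer would, in place of code of your own. Each camera call takes 0.05 s, during which the arm holds its last target. There are 200 camera calls.

## Working session

There is one attempt and no reset: what is moved stays moved. The work goes in short steps, Python scripts to look and compute and a tool call to move; the robot and the scene stay as the last step left them, time stands still between calls to the robot, and variables do not carry over. Pictures are saved under pics/ and viewed, about 8 in all and at most 12, crops included, and the job is handed in when it is done.

Besides the shell and the picture viewer there is one more tool, called after ">>>" as name(argument=value, ...), one argument or row to a line, values as JSON. jog_arm: Moves the arm, as the interface text tells. Its arguments: {"type":"object","properties":{"steps":{"type":"array","items":{"type":"array","items":{"type":"array","items":{"type":"number"}}}},"hand":{"type":"number"},"newtons":{"type":"number"}},"required":["steps"]}

```bash
mkdir -p pics; ls; cat > h.py <<'E'
import numpy as np, cv2
from station import arm
from scipy.spatial.transform import Rotation as R
def snap(cam,fn):
    im=arm.read_camera(cam); cv2.imwrite('pics/'+fn,im[:,:,::-1].copy()); return im
def c2w(cam,p):
    m=arm.camera_model(cam)
    if 'cam_to_world' in m: T=np.array(m['cam_to_world'])
    else:
        s=arm.observe(); T=np.eye(4); T[:3,3]=s['ee_pos']; r=np.array(s['tool_rot']); T[:3,:3]=R.from_euler('xyz',r).as_matrix() if r.size==3 else r
        T=T@np.array(m['mount'])
    return (T@np.append(p,1))[:3]
def proj(cam,P):
    m=arm.camera_model(cam); T=np.linalg.inv(np.array(m['cam_to_world'])); p=(T@np.append(P,1))[:3]
    f=240/np.tan(np.radians(m['fovy']/2)); return m['cx']+f*p[0]/p[2], m['cy']+f*p[1]/p[2]
E
python3 - <<'E'
from h import *
s=arm.observe(); print(s, arm.hold_point_z)
for c in ['scene','side']:
    snap(c,c+'1.png'); m=arm.camera_model(c); print(c,m)
    for q in ['stand','grip','mouth','lens','stud','bottle','tin','mallet']:
        for d in arm.place_of(q,c)[:4]: print(q,round(d['conf'],2),c2w(c,d['position']).round(3))
print(arm.observe()['time'])
E
```

```text
pics
{'time': 0.0, 'qpos': array([ 1.11929072,  0.70709997, -0.02764315,  1.48497593,  0.02200703,
        0.95089792, -0.07553459]), 'qvel': array([-1.05047702e-03,  1.22850219e-03, -1.43822928e-05,  9.32828254e-04,
        1.72561117e-05, -1.36058345e-03,  4.03849184e-04]), 'effort': array([-7.50681011e-04, -8.83216095e+01,  1.23439070e+00, -2.36171633e+01,
        1.69048284e-02,  6.44503263e-03, -2.74682890e-05]), 'ee_pos': array([ 0.22900619, -0.52715165,  0.2308344 ]), 'tool_rot': array([-3.14051422e+00,  2.29735431e-05,  4.09794712e-01]), 'contact_force': array([ 0.21070918,  0.18053541, -0.2366475 ]), 'torque': array([-0.03386655,  0.03028136, -0.04076475]), 'gripper_width': 0.08550266082078166} -0.0187
scene {'fovy': 55.9792494297733, 'cx': 331.82063788749315, 'cy': 239.31652723877042, 'cam_to_world': array([[-0.34179313,  0.65669991, -0.67225195,  1.23852564],
       [ 0.93972895,  0.23172986, -0.25141753,  0.30078902],
       [-0.00932502, -0.71766741, -0.69632359,  0.80107981],
       [ 0.        ,  0.        ,  0.        ,  1.        ]])}
stand 0.7 [ 0.541  0.162 -0.003]
[... 364 characters left out ...]
: 320.64906362802225, 'cy': 249.54561490010045, 'cam_to_world': array([[ 0.99068992, -0.10551158,  0.08602788,  0.48768205],
       [-0.13533616, -0.69482496,  0.70633024, -0.70423369],
       [-0.01475169, -0.71139693, -0.70263561,  0.85412648],
       [ 0.        ,  0.        ,  0.        ,  1.        ]])}
stand 0.78 [0.538 0.163 0.   ]
grip 0.51 [ 0.571 -0.005  0.19 ]
mouth 0.82 [0.563 0.024 0.144]
lens 0.76 [ 0.586 -0.067  0.162]
lens 0.4 [0.564 0.02  0.144]
stud 0.79 [0.679 0.228 0.025]
stud 0.76 [ 0.57  -0.152  0.032]
stud 0.71 [0.415 0.144 0.02 ]
bottle 0.64 [ 0.553 -0.317 -0.001]
tin 0.44 [ 0.696 -0.267 -0.001]
mallet 0.61 [ 0.697 -0.267 -0.002]
mallet 0.42 [ 0.571 -0.156  0.029]
0.9
```

View pics/scene1.png

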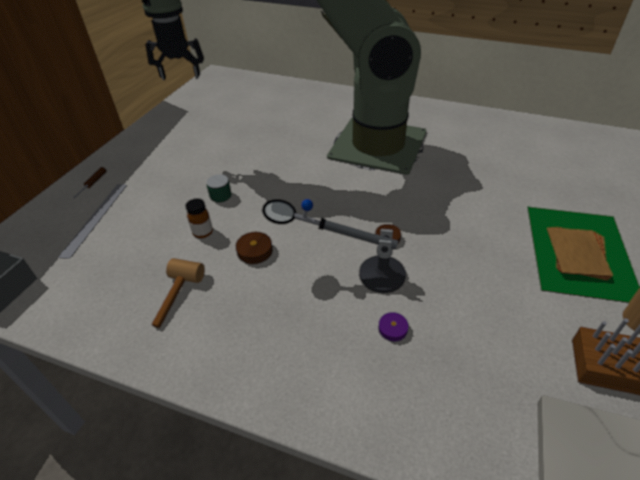

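View pics/side1.png

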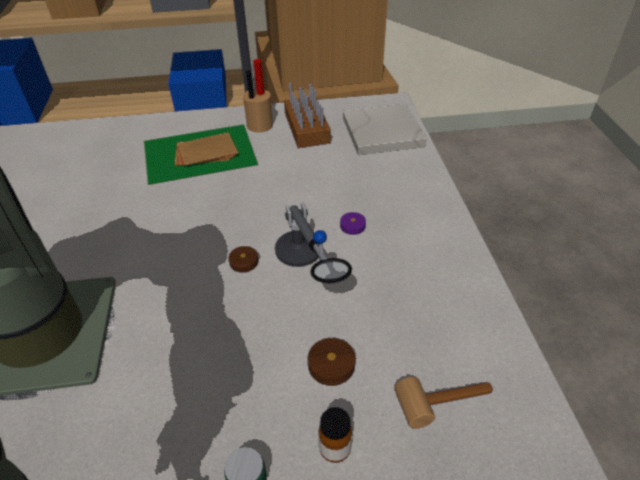

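Both views agree. The dark block at about (0.571, -0.156) is the larger non-purple one, at pixel (254,246) in scene and (331,360) in side. It lies 0.320 m from the stand at (0.540, 0.163), as required. The arm is tilted up about 0.23 rad and swung about 0.09 rad past the stud. The ball is near (0.572, -0.005, 0.192). Next I plan the approach.

```bash
cat >> h.py <<'E'
def rows(pos,rpy,n,start=None):
    s=arm.observe(); p0,r0=(np.array(s['ee_pos']),R.from_euler('xyz',s['tool_rot'])) if start is None else (np.array(start[0]),R.from_euler('xyz',start[1]))
    r1=R.from_euler('xyz',rpy); dv=(r0.inv()*r1).as_rotvec()/n; out=[]
    for i in range(n):
        r=r0*R.from_rotvec(dv*i); sh=r.inv().apply((np.array(pos)-p0)/n)*1000
        out.append([round(float(x),1) for x in sh]+[round(float(x),3) for x in dv])
    print(out)
E
python3 - <<'E'
from h import *
print(arm.camera_model('wrist'))
rows([0.48,-0.25,0.33],[np.pi,0,0.41+1.2],8)
rows([0.567,-0.04,0.30],[np.pi,0,1.76],8,([0.48,-0.25,0.33],[np.pi,0,0.41+1.2]))
E
```

```text
{'fovy': 60.37244902429385, 'cx': 324.2949010624778, 'cy': 238.49092477987497, 'mount': array([[ 9.08992997e-05, -9.56236040e-01, -2.92596355e-01,
         7.47786888e-02],
       [ 9.99999337e-01,  4.22793430e-04, -1.07106965e-03,
         6.16602601e-04],
       [ 1.14790322e-03, -2.92596063e-01,  9.56235445e-01,
        -1.41193706e-01],
       [ 0.00000000e+00,  0.00000000e+00,  0.00000000e+00,
         1.00000000e+00]])}
[[42.6, -19.3, -12.3, -0.0, -0.0, -0.15], [45.0, -12.7, -12.3, -0.0, -0.0, -0.15], [46.4, -5.9, -12.3, -0.0, -0.0, -0.15], [46.7, 1.1, -12.3, -0.0, -0.0, -0.15], [46.0, 8.1, -12.3, -0.0, -0.0, -0.15], [44.3, 14.9, -12.3, -0.0, -0.0, -0.15], [41.6, 21.4, -12.3, -0.0, -0.0, -0.15], [37.9, 27.3, -12.3, -0.0, -0.0, -0.15]]
[[25.8, 11.9, 3.8, -0.0, 0.0, -0.019], [25.6, 12.4, 3.8, -0.0, 0.0, -0.019], [25.3, 12.9, 3.8, -0.0, 0.0, -0.019], [25.1, 13.3, 3.8, -0.0, 0.0, -0.019], [24.8, 13.8, 3.8, -0.0, 0.0, -0.019], [24.6, 14.3, 3.8, -0.0, 0.0, -0.019], [24.3, 14.7, 3.8, -0.0, 0.0, -0.019], [24.0, 15.2, 3.8, -0.0, 0.0, -0.019]]
```

>>> jog_arm(
  steps=[
    [[42, -19, -12, 0, 0, -0.14], [45, -13, -12, 0, 0, -0.14], [46, -6, -12, 0, 0, -0.14], [46, 1, -12, 0, 0, -0.14], [46, 8, -12, 0, 0, -0.14], [44, 15, -12, 0, 0, -0.14], [41, 21, -12, 0, 0, -0.14], [38, 27, -12, 0, 0, -0.14]],
  ],
  hand=-1,
  newtons=60,
)

```text
time: 1.7
ee_pos: [0.488, -0.2591, 0.328]
tool_rot: [3.141, 0.0, 1.535]
contact_force: [0.3, -1.0, 0.3]
gripper_width: 0.0857
```

```bash
python3 - <<'E'
from h import *
s=arm.observe(); print(s['time'],s['ee_pos'],s['tool_rot'],s['qvel'].round(2))
rows([0.567,-0.04,0.30],[np.pi,0,1.76],8)
E
```

```text
1.7 [ 0.48795589 -0.25906781  0.3280322 ] [3.14139309e+00 2.51383862e-04 1.53522914e+00] [-0.67  0.16 -0.38 -0.73  0.21  0.63  0.46]
[[27.7, 8.9, 3.5, 0.0, 0.0, -0.028], [27.5, 9.7, 3.5, 0.0, 0.0, -0.028], [27.2, 10.4, 3.5, 0.0, 0.0, -0.028], [26.9, 11.2, 3.5, 0.0, 0.0, -0.028], [26.5, 12.0, 3.5, 0.0, 0.0, -0.028], [26.2, 12.7, 3.5, 0.0, 0.0, -0.028], [25.8, 13.4, 3.5, 0.0, 0.0, -0.028], [25.4, 14.1, 3.5, 0.0, 0.0, -0.028]]
```

>>> jog_arm(
  steps=[
    [[28, 9, 4, 0, 0, -0.035], [28, 10, 4, 0, 0, -0.035], [28, 10, 4, 0, 0, -0.035], [27, 11, 4, 0, 0, -0.035], [27, 12, 4, 0, 0, -0.035], [26, 13, 4, 0, 0, -0.03], [25, 13, 4, 0, 0, -0.02], [14, 7, 2, 0, 0, 0]],
  ],
)

```text
time: 2.5
ee_pos: [0.5578, -0.0495, 0.297]
tool_rot: [-3.142, -0.001, 1.757]
contact_force: [0.5, -0.5, -0.0]
gripper_width: 0.0856
```

```bash
python3 - <<'E'
from h import *
s=arm.observe()
for i in range(3): arm.read_camera('wrist')
s=arm.observe(); print(s['time'],s['ee_pos'],s['tool_rot'],abs(s['qvel']).max())
snap('wrist','w1.png')
for q in ['grip','mouth','lens','stud','stand']:
    for d in arm.place_of(q,'wrist')[:2]: print(q,round(d['conf'],2),c2w('wrist',d['position']).round(4))
    for d in arm.cut_out(q,'wrist')[:2]:
        v,u=np.nonzero(d['region']); print('  px',round(d['conf'],2),u.mean().round(1),v.mean().round(1),len(u),u.min(),u.max(),v.min(),v.max())
E
```

```text
2.65 [ 0.55743904 -0.05159805  0.29724404] [-3.14131940e+00  1.55322305e-04  1.75495289e+00] 0.034675868270006044
grip 0.78 [ 0.571  -0.0049  0.1898]
  px 0.58 361.5 166.9 1440 341 382 145 188
mouth 0.65 [0.5608 0.0177 0.1461]
  px 0.7 356.8 189.5 15422 302 410 0 306
lens 0.71 [ 0.5834 -0.0711  0.1651]
  px 0.93 356.5 235.1 11176 303 409 121 307
stud 0.82 [ 0.568  -0.1573  0.0353]
  px 0.91 303.8 291.8 2602 277 349 244 322
  px 0.63 277.6 407.7 2654 252 301 374 437
  px 0.95 356.0 182.5 15796 302 410 0 306
```

View pics/w1.png

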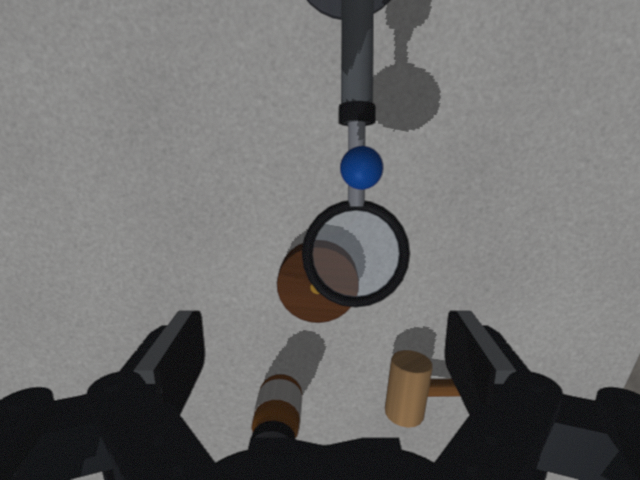

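The wrist view shows the ball at (361,167), the lens at (356,253), and the stud at (316,289), partly seen through the lens. Now a joint fit across the three cameras.

```bash
cat > fit.py <<'E'
from h import *
from scipy.optimize import least_squares
def camT(c):
    m=arm.camera_model(c)
    if 'cam_to_world' in m: return m,np.array(m['cam_to_world'])
    s=arm.observe(); T=np.eye(4); T[:3,3]=s['ee_pos']; T[:3,:3]=R.from_euler('xyz',s['tool_rot']).as_matrix(); return m,T@np.array(m['mount'])
def blob(c,im,near,rad,lo,hi):
    h=cv2.inRange(cv2.cvtColor(im,cv2.COLOR_RGB2HSV),lo,hi); y,x=np.mgrid[:480,:640]
    k=(h>0)&((x-near[0])**2+(y-near[1])**2<rad**2); v,u=np.nonzero(k); return (u.mean(),v.mean(),len(u),u.min(),u.max(),v.min(),v.max()) if len(u) else None
def px(mT,P):
    m,T=mT; p=(np.linalg.inv(T)@np.append(P,1))[:3]; f=240/np.tan(np.radians(m['fovy']/2)); return np.array([m['cx']+f*p[0]/p[2],m['cy']+f*p[1]/p[2]]),p[2]/f
E
python3 - <<'E'
from fit import *
blue=((105,120,40),(130,255,255)); brass=((18,140,90),(32,255,255))
G=np.array
obs=[]
for c,ball,stud in [('scene',(307,205),(254,243)),('side',(320,237),(331,357)),('wrist',(361,167),(316,289))]:
    mT=camT(c); im=cv2.cvtColor(cv2.imread('pics/%s1.png'%('w' if c=='wrist' else c)),cv2.COLOR_BGR2RGB)
    b=blob(c,im,ball,28,*blue); s=blob(c,im,stud,14,*brass); print(c,b,s)
    obs.append((c,mT,'ball',b[:2]))
    if s and c!='wrist': obs.append((c,mT,'stud',s[:2]))
for key,x0 in [('ball',[.571,-.005,.19]),('stud',[.571,-.156,.031])]:
    o=[z for z in obs if z[2]==key]
    f=lambda P:np.concatenate([(px(z[1],P)[0]-z[3])*px(z[1],P)[1]*1000 for z in o])
    r=least_squares(f,x0); print(key,r.x.round(4),r.fun.round(1))
# block rim & stand disc masks
for c in ['scene','side']:
    im=arm.read_camera(c)
    for d in arm.cut_out('stand',c)[:1]:
        k=d['region']; v,u=np.nonzero(k); print(c,'stand',u.min(),u.max(),v.min(),v.max())
        for P in ([.5405,.1625,0],[.5405+.055,.1625,0],[.5405-.055,.1625,0],[.5405,.1075,0],[.5405,.2175,0]): print('  ',px(camT(c),P)[0].round(1))
    cv2.imwrite('pics/st_%s.png'%c,cv2.resize(im[200:320,330:450] if c=='scene' else im[190:310,230:350],None,fx=4,fy=4,interpolation=cv2.INTER_CUBIC)[:,:,::-1])
a=cv2.imread('pics/st_scene.png'); b=cv2.imread('pics/st_side.png'); cv2.imwrite('pics/st.png',cv2.resize(np.hstack([a,b]),(800,400)))
print(arm.observe()['time'])
E
```

```text
scene (np.float64(306.7289719626168), np.float64(204.42056074766356), 107, np.int64(301), np.int64(312), np.int64(199), np.int64(210)) (np.float64(252.94117647058823), np.float64(242.41176470588235), 17, np.int64(251), np.int64(255), np.int64(241), np.int64(244))
side (np.float64(318.9855072463768), np.float64(236.8913043478261), 138, np.int64(313), np.int64(325), np.int64(231), np.int64(243)) (np.float64(330.8666666666667), np.float64(356.06666666666666), 45, np.int64(327), np.int64(334), np.int64(353), np.int64(359))
wrist (np.float64(361.072202166065), np.float64(167.4404332129964), 1385, np.int64(341), np.int64(381), np.int64(146), np.int64(189)) (np.float64(313.3243243243243), np.float64(289.4594594594595), 37, np.int64(310), np.int64(318), np.int64(285), np.int64(293))
ball [ 0.5704 -0.0052  0.1926] [-0.7  0.4  0.2 -0.6 -0.7 -0.4]
stud [ 0.5688 -0.1559  0.0297] [-0.6  0.4 -0.6 -0.4]
scene stand 262 405 198 294
   [381.2 275.2]
   [374.7 292.5]
   [387.3 259.2]
   [358.9 269.4]
   [404.1 281.2]
side stand 275 351 203 282
   [298.  249.5]
   [321.6 247. ]
   [274.3 252. ]
   [300.6 266.5]
   [295.6 233.5]
3.4
```

View pics/st.png

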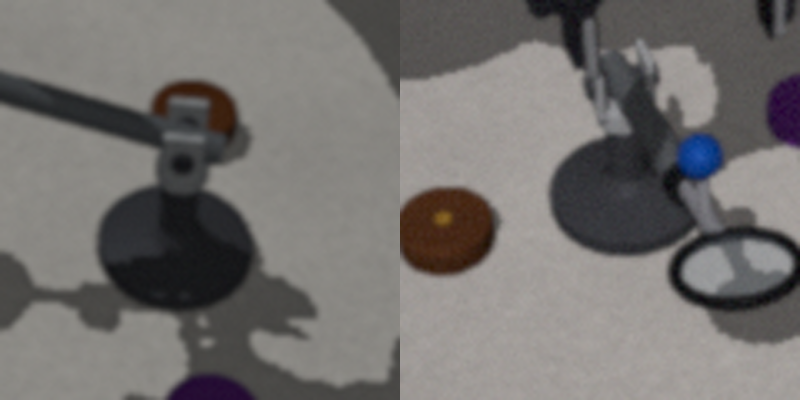

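Fit results:
- Ball (0.5704, -0.0052, 0.1926), tilt about 0.234
- Stud (0.569, -0.156)
- Stand (0.540, 0.163)

These agree with the given 320 mm and 185/40 mm lengths. The stand crop shows disc edges within about 1–2 px of prediction. Now I descend on the ball.

>>> jog_arm(
  steps=[
    [[14, 7, 8, 0, 0, 0], [15, 7, 8, 0, 0, 0], [14, 7, 8, 0, 0, 0], [0, 0, 22, 0, 0, 0], [0, 0, 22, 0, 0, 0], [0, 0, 20, 0, 0, 0], [0, 0, 0, 0, 0, 0], [0, 0, 0, 0, 0, 0]],
  ],
)

```text
time: 4.2
ee_pos: [0.5704, -0.0049, 0.2096]
tool_rot: [-3.142, -0.0, 1.755]
contact_force: [-0.0, 0.4, 0.1]
gripper_width: 0.0852
```

```bash
python3 - <<'E'
from fit import *
s=arm.observe(); im=snap('wrist','w2.png')
b=blob('wrist',im,(330,240),400,(105,120,40),(130,255,255)); print(b)
m,T=camT('wrist'); f=240/np.tan(np.radians(m['fovy']/2))
d=T[:3,:3]@np.array([(b[0]-m['cx'])/f,(b[1]-m['cy'])/f,1]); o=T[:3,3]
print('ball at z=.1925',o+d*(.1925-o[2])/d[2]); print(s['ee_pos'],s['tool_rot'],s['contact_force'],s['time'])
E
```

```text
(np.float64(325.59375), np.float64(298.6830357142857), 2912, np.int64(296), np.int64(355), np.int64(268), np.int64(329))
ball at z=.1925 [ 0.57157603 -0.0057181   0.1925    ]
[ 0.57042144 -0.00487984  0.20963433] [-3.14158493e+00 -3.17069093e-04  1.75527085e+00] [-0.01457593  0.44382329  0.12529116] 4.2
```

View pics/w2.png

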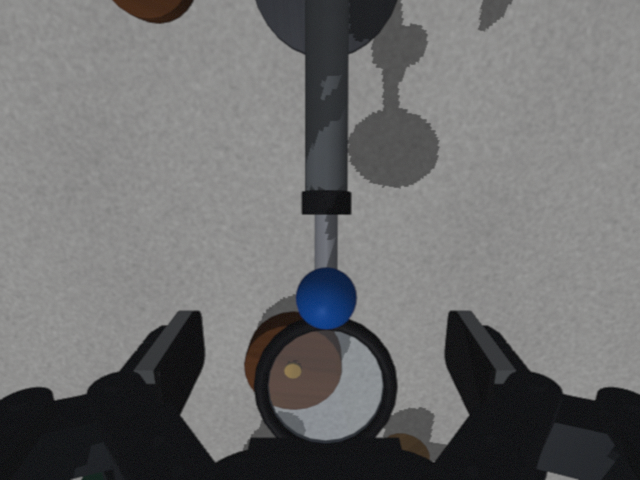

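The ball at (326,299) sits centred between the open pads, and the arm is parallel to the tool. I go down 36 mm and close.

>>> jog_arm(
  steps=[
    [[-0.5, 0.5, 10, 0, 0, 0], [0, 0, 14, 0, 0, 0], [0, 0, 12, 0, 0, 0], [0, 0, 0, 0, 0, 0], [0, 0, 0, 0, 0, 0], [0, 0, 0, 0, 0, 0], [0, 0, 0, 0, 0, 0], [0, 0, 0, 0, 0, 0]],
  ],
)

```text
time: 5.05
ee_pos: [0.571, -0.0059, 0.1737]
tool_rot: [3.141, -0.0, 1.755]
contact_force: [0.5, 0.3, 0.3]
gripper_width: 0.0857
```

>>> jog_arm(
  steps=[
    [[0, 0, 0, 0, 0, 0], [0, 0, 0, 0, 0, 0], [0, 0, 0, 0, 0, 0], [0, 0, 0, 0, 0, 0], [0, 0, 0, 0, 0, 0], [0, 0, 0, 0, 0, 0], [0, 0, 0, 0, 0, 0], [0, 0, 0, 0, 0, 0]],
  ],
  hand=1,
  newtons=80,
)

```text
time: 5.85
ee_pos: [0.5709, -0.006, 0.1734]
tool_rot: [3.141, 0.0, 1.755]
contact_force: [0.4, -1.5, 2.9]
gripper_width: 0.022
```

```bash
python3 - <<'E'
from fit import *
s=arm.observe(); im=snap('wrist','w3.png')
print(s['ee_pos'],s['tool_rot'],s['contact_force'],s['time'],s['gripper_width'])
b=blob('wrist',im,(330,300),400,(105,120,40),(130,255,255)); print(b)
st=blob('wrist',im,(300,380),120,(18,120,90),(32,255,255)); print('stud',st)
m,T=camT('wrist'); f=240/np.tan(np.radians(m['fovy']/2))
ray=lambda p,z:(lambda o,d:o+d*(z-o[2])/d[2])(T[:3,3],T[:3,:3]@np.array([(p[0]-m['cx'])/f,(p[1]-m['cy'])/f,1]))
print(ray(b,.1925)); 
if st: print(ray(st,.031))
E
```

```text
[ 0.5709035  -0.00601885  0.1733855 ] [3.14136853e+00 7.09953255e-05 1.75466498e+00] [ 0.36014916 -1.48599695  2.85576357] 5.85 0.02199829736429564
(np.float64(324.6448801742919), np.float64(341.0474945533769), 4590, np.int64(289), np.int64(360), np.int64(302), np.int64(379))
stud None
[ 0.57113253 -0.00503055  0.1925    ]
```

View pics/w3.png

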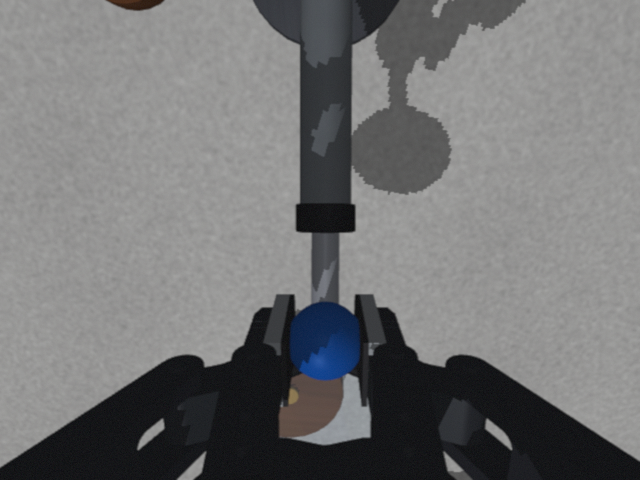

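Gripped. The width reads 22 mm against a 26 mm ball, so I will verify the ball follows. Planning the levelling arc, the swing and the pull.

```bash
python3 - <<'E'
from fit import *
im=cv2.cvtColor(cv2.imread('pics/w2.png'),cv2.COLOR_BGR2RGB); st=blob('w',im,(293,371),16,(15,90,90),(35,255,255)); print(st)
m=arm.camera_model('wrist'); T=np.eye(4); T[:3,3]=[ 0.57042144,-0.00487984,0.20963433]; T[:3,:3]=R.from_euler('xyz',[np.pi,-.0003,1.75527]).as_matrix(); T=T@np.array(m['mount'])
f=240/np.tan(np.radians(m['fovy']/2)); d=T[:3,:3]@np.array([(st[0]-m['cx'])/f,(st[1]-m['cy'])/f,1]); o=T[:3,3]; print('stud wrist',o+d*(.031-o[2])/d[2])
ts=.234*(1-np.array([0,.06,.2,.36,.52,.68,.84,.95,1])); r=185*np.cos(ts)-40*np.sin(ts); z=185*np.sin(ts)+40*np.cos(ts)
print(np.c_[-np.diff(r),-np.diff(z)].round(1))
E
```

```text
(np.float64(292.04761904761904), np.float64(370.7566137566138), 189, np.int64(284), np.int64(300), np.int64(364), np.int64(377))
stud wrist [ 0.56921502 -0.15513432  0.031     ]
[[-1.1  2.4]
 [-2.5  5.7]
 [-2.6  6.6]
 [-2.4  6.7]
 [-2.1  6.8]
 [-1.9  6.8]
 [-1.1  4.7]
 [-0.5  2.2]]
```

>>> jog_arm(
  steps=[
    [[-1.1, 0, 2.4, 0, 0, 0], [-2.5, 0, 5.7, 0, 0, 0], [-2.6, 0, 6.6, 0, 0, 0], [-2.4, 0, 6.7, 0, 0, 0], [-2.1, 0, 6.8, 0, 0, 0], [-1.9, 0, 6.8, 0, 0, 0], [-1.1, 0, 4.7, 0, 0, 0], [-0.6, 0, 2.2, 0, 0, 0]],
  ],
)

```text
time: 6.7
ee_pos: [0.5735, -0.0205, 0.1306]
tool_rot: [-3.141, 0.0, 1.754]
contact_force: [3.1, -3.9, 5.5]
gripper_width: 0.0224
```

```bash
python3 - <<'E'
from fit import *
s=arm.observe(); im=snap('wrist','w4.png')
print(s['ee_pos'],s['tool_rot'],s['contact_force'],s['torque'],s['time'],s['gripper_width'])
print(blob('wrist',im,(330,300),400,(105,120,40),(130,255,255)))
a=s['tool_rot'][2]; print(R.from_euler('xyz',s['tool_rot']).inv().apply(s['contact_force']))
E
```

```text
[ 0.5734899  -0.02047554  0.13058601] [-3.14137825e+00  1.87884218e-05  1.75406718e+00] [ 3.10568177 -3.9115673   5.50160371] [-0.42967343 -0.44103675 -0.11672918] 6.7 0.022448012610210046
(np.float64(324.6944020910477), np.float64(341.68067959050313), 4591, np.int64(289), np.int64(360), np.int64(302), np.int64(380))
[-4.41216308  2.33962095 -5.50202256]
```

The ball has not moved in the grip (325,342). Now the swing by 0.090 rad, with the tool turning along.

>>> jog_arm(
  steps=[
    [[0, -1.5, 0, 0, 0, 0.008], [0, -2.8, -0.2, 0, 0, 0.015], [0, -2.8, -0.2, 0, 0, 0.015], [0, -2.8, 0, 0, 0, 0.015], [0, -2.8, 0, 0, 0, 0.015], [0, -2.8, 0, 0, 0, 0.015], [0, -1.3, 0, 0, 0, 0.007], [0, 0, 0, 0, 0, 0]],
  ],
)

```text
time: 7.55
ee_pos: [0.5567, -0.0225, 0.1318]
tool_rot: [-3.141, 0.0, 1.665]
contact_force: [1.2, -4.8, -0.1]
gripper_width: 0.0224
```

```bash
python3 - <<'E'
from fit import *
s=arm.observe(); im=snap('wrist','w5.png')
print(s['ee_pos'],s['tool_rot'],s['contact_force'],s['torque'],s['time'],s['gripper_width'])
print(blob('wrist',im,(330,300),400,(105,120,40),(130,255,255)))
m,T=camT('wrist'); f=240/np.tan(np.radians(m['fovy']/2))
for c in ['scene','side']:
    im=snap(c,c+'5.png')
    for q in ['grip','lens','mouth','stud']:
        for d in arm.place_of(q,c)[:1]: print(c,q,round(d['conf'],2),c2w(c,d['position']).round(4))
E
```

```text
[ 0.55667734 -0.02251629  0.13177408] [-3.14144273e+00  2.91628660e-05  1.66450496e+00] [ 1.24023451 -4.77424903 -0.07584607] [-0.52263756 -0.52647312 -0.26996724] 7.55 0.02240672650705473
(np.float64(324.59436056838365), np.float64(340.32215808170514), 4504, np.int64(290), np.int64(359), np.int64(301), np.int64(379))
scene grip 0.43 [ 0.5578 -0.0241  0.1492]
scene lens 0.63 [ 0.5603 -0.0713  0.1119]
scene mouth 0.75 [0.5498 0.0153 0.1117]
scene stud 0.93 [ 0.5688 -0.159   0.0324]
side grip 0.68 [ 0.5556 -0.0221  0.144 ]
side lens 0.77 [ 0.5647 -0.0763  0.1106]
side mouth 0.88 [0.5503 0.0106 0.1084]
side stud 0.74 [ 0.5714 -0.1536  0.029 ]
```

View pics/w5.png

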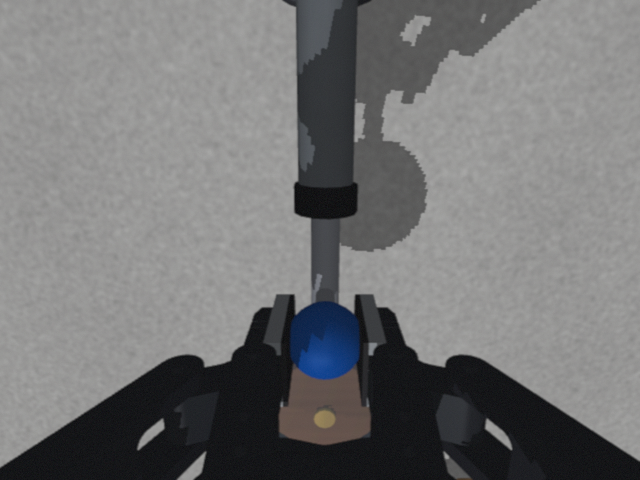

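The arm is level and points at the stud: the stud at (325,419) shares a column with the ball at (325,340). The rod is still in. Next I pull 80 mm straight out.

>>> jog_arm(
  steps=[
    [[-5, 0, 0, 0, 0, 0], [-10, 0, 0, 0, 0, 0], [-13, 0, 0, 0, 0, 0], [-14, 0, 0, 0, 0, 0], [-14, 0, 0, 0, 0, 0], [-13, 0, 0, 0, 0, 0], [-8, 0, 0, 0, 0, 0], [-3, 0, 0, 0, 0, 0]],
  ],
)

```text
time: 8.9
ee_pos: [0.564, -0.102, 0.1315]
tool_rot: [-3.141, -0.002, 1.665]
contact_force: [-0.5, 8.3, -1.3]
gripper_width: 0.0227
```

```bash
python3 - <<'E'
from fit import *
arm.read_camera('scene'); arm.read_camera('scene')
s=arm.observe(); im=snap('wrist','w6.png')
print(s['ee_pos'],s['tool_rot'],s['contact_force'],s['torque'],s['time'],s['gripper_width'])
print('ball',blob('wrist',im,(330,300),400,(105,120,40),(130,255,255)))
h=cv2.cvtColor(im,cv2.COLOR_RGB2HSV); k=((h[...,0]<8)|(h[...,0]>172))&(h[...,1]>130)&(h[...,2]>50); k[:,:280]=0;k[:,370:]=0
v,u=np.nonzero(k[:250]); print('ring',len(u),u.min(),u.max(),v.min(),v.max()) if len(u) else print('no ring')
m,T=camT('wrist'); s_=np.array([.540,.1628]); d=np.array([.0908,-.9959])
for r in [.150,.158]:
    for hz in [.006,.013]:
        P=[*(s_+d*r),.11+hz]; print(r,hz,px((m,T),P)[0].round(1))
c=np.hstack([cv2.resize(im[0:200,225:425],(600,600),interpolation=cv2.INTER_CUBIC)]); cv2.imwrite('pics/w6c.png',c[:,:,::-1])
E
```

```text
[ 0.56402344 -0.10161878  0.13154005] [-3.14091618e+00 -2.08563194e-03  1.66505521e+00] [-0.41772446  7.72334177 -1.36932912] [ 1.93708279  0.04163911 -0.18859444] 9.0 0.022062396707379542
ball (np.float64(324.08727353071146), np.float64(339.5623066725586), 4526, np.int64(289), np.int64(359), np.int64(301), np.int64(378))
ring 509 304 347 0 15
0.15 0.006 [324.8 -15.5]
0.15 0.013 [324.8 -22.1]
0.158 0.006 [324.7  11.2]
0.158 0.013 [324.7   6.1]
```

View pics/w6c.png

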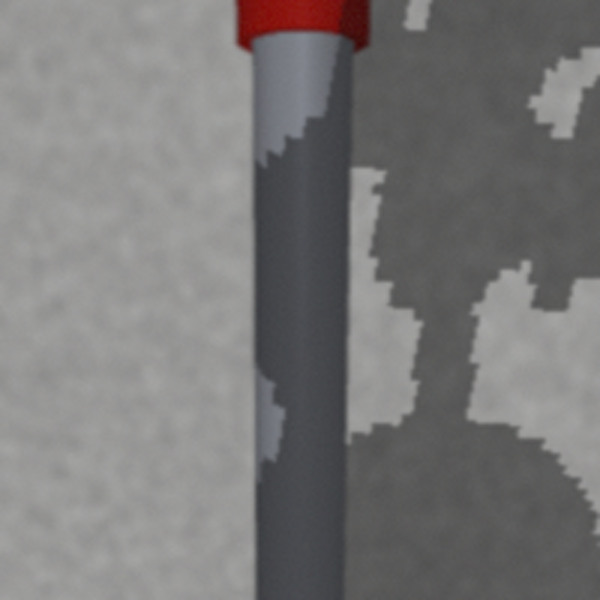

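The ring is out, with its outer edge at row ~11–15, but the mouth lies just above the picture. Spring force reads 7.7–8.3 N (7.8 N expected) and travel is 79.4 mm. I pull 1 mm more and tip the tool slightly about the ball so the wrist camera sees the mouth.

>>> jog_arm(
  steps=[
    [[-0.5, 0, 0, 0, 0, 0], [-0.5, 0, 0, 0, 0, 0], [0.56, 0, 0, 0, 0.03, 0], [0.56, 0, 0, 0, 0.03, 0], [0.56, 0, 0, 0, 0.03, 0], [0.56, 0, 0, 0, 0.03, 0], [0, 0, 0, 0, 0, 0], [0, 0, 0, 0, 0, 0]],
  ],
)

```text
time: 9.85
ee_pos: [0.5638, -0.1002, 0.1316]
tool_rot: [-3.141, -0.122, 1.665]
contact_force: [-0.5, 7.7, -2.9]
gripper_width: 0.0222
```

```bash
cat > chk.py <<'E'
from fit import *
import sys
n=sys.argv[1]
s=arm.observe(); im=snap('wrist',n+'.png')
print(s['ee_pos'].round(4),s['tool_rot'].round(4),s['contact_force'].round(1),s['time'],s['gripper_width'])
hp=s['ee_pos']+R.from_euler('xyz',s['tool_rot']).apply([0,0,-.0187]); print('hold',hp.round(4),'r',np.hypot(*(hp[:2]-[.540,.1628])).round(4))
m,T=camT('wrist'); f=240/np.tan(np.radians(m['fovy']/2))
b=blob('wrist',im,(330,300),400,(105,120,40),(130,255,255)); print('ball',b)
o=T[:3,3]; d=T[:3,:3]@np.array([(b[0]-m['cx'])/f,(b[1]-m['cy'])/f,1]); print('ball ray at .150',(o+d*(.15-o[2])/d[2]).round(4))
h=cv2.cvtColor(im,cv2.COLOR_RGB2HSV); print('column 325:'); 
for v in range(0,80,2): print(v,im[v,318:332].mean(0).round().astype(int).tolist(),end=' ')
s_=np.array([.540,.1628]); dd=np.array([.0908,-.9959])
for r in [.150,.158]:
    for hz in [.006,.008,.013]: print(r,hz,px((m,T),[*(s_+dd*r),.11+hz])[0].round(1))
c=cv2.resize(im[0:130,260:390],(600,600),interpolation=cv2.INTER_CUBIC); cv2.imwrite('pics/%sc.png'%n,c[:,:,::-1])
E
python3 chk.py w7
```

```text
[ 0.5638 -0.1002  0.1316] [-3.1407 -0.1224  1.6652] [-0.5  7.7 -2.9] 9.85 0.022173301381736493
hold [ 0.564  -0.1024  0.1502] r 0.2663
ball (np.float64(324.1817183036695), np.float64(339.62667545594377), 4551, np.int64(289), np.int64(359), np.int64(301), np.int64(378))
ball ray at .150 [ 0.5643 -0.1014  0.15  ]
column 325:
0 [27, 27, 30] 2 [28, 28, 30] 4 [20, 21, 22] 6 [38, 40, 43] 8 [100, 48, 50] 10 [139, 21, 16] 12 [138, 23, 17] 14 [138, 21, 15] 16 [138, 22, 17] 18 [138, 20, 16] 20 [138, 22, 18] 22 [138, 22, 16] 24 [139, 22, 17] 26 [138, 21, 15] 28 [139, 22, 16] 30 [138, 22, 17] 32 [108, 37, 37] 34 [119, 118, 124] 36 [120, 124, 131] 38 [120, 123, 130] 40 [121, 124, 131] 42 [121, 124, 131] 44 [121, 124, 131] 46 [121, 123, 131] 48 [121, 123, 131] 50 [121, 124, 131] 52 [121, 124, 131] 54 [121, 124, 131] 56 [121, 124, 131] 58 [121, 124, 131] 60 [121, 124, 131] 62 [121, 124, 132] 64 [122, 124, 131] 66 [121, 124, 132] 68 [121, 124, 131] 70 [121, 124, 131] 72 [121, 124, 131] 74 [121, 124, 131] 76 [121, 124, 131] 78 [121, 124, 131] 0.15 0.006 [325.    7.3]
0.15 0.008 [325.    5.3]
0.15 0.013 [ 3.25e+02 -2.00e-01]
0.158 0.006 [324.9  30.6]
0.158 0.008 [324.9  28.8]
0.158 0.013 [324.9  24.2]
```

View pics/w7c.png

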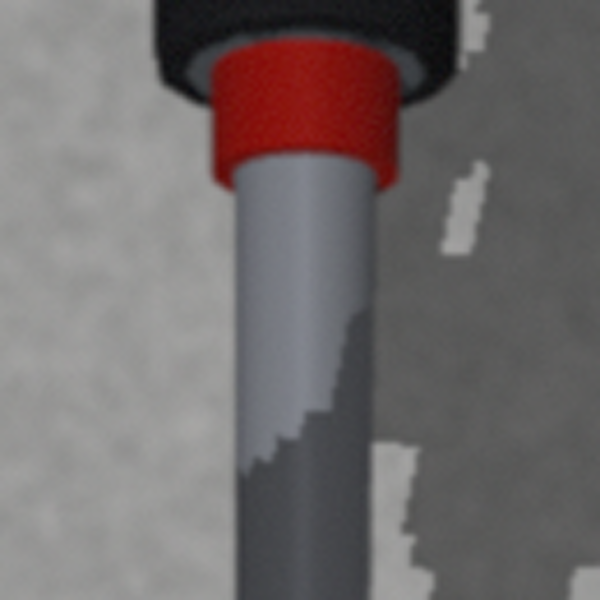

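The whole red ring shows: rows 8–32.5, 24.5 px against 23.5 px expected, with its inner edge at the grey mouth face. That gives an extension of about 80.4 mm. I pull a last 0.7 mm for a clear margin, then hold still.

>>> jog_arm(
  steps=[
    [[-0.4, 0, 0, 0, 0, 0], [-0.3, 0, 0, 0, 0, 0], [0, 0, 0, 0, 0, 0], [0, 0, 0, 0, 0, 0], [0, 0, 0, 0, 0, 0], [0, 0, 0, 0, 0, 0], [0, 0, 0, 0, 0, 0], [0, 0, 0, 0, 0, 0]],
  ],
)

```text
time: 10.7
ee_pos: [0.5639, -0.1006, 0.1316]
tool_rot: [-3.141, -0.122, 1.666]
contact_force: [0.4, 7.3, -2.8]
gripper_width: 0.0225
```

```bash
python3 chk.py w8 | cut -c1-700 | grep -v '^0 \['; python3 - <<'E'
from fit import *
for c in ['scene','side']:
    im=snap(c,c+'8.png')
    for q in ['grip','lens','mouth','stud','bottle','tin','mallet']:
        for d in arm.place_of(q,c)[:1]: print(c,q,round(d['conf'],2),c2w(c,d['position']).round(4))
    L=[.5690,-.1565,.110]; print(px(camT(c),L)[0].round(1))
a=cv2.imread('pics/scene8.png')[170:320,180:430]; b=cv2.imread('pics/side8.png')[190:400,220:440]
cv2.imwrite('pics/fin.png',np.hstack([cv2.resize(a,(400,240),interpolation=3),cv2.resize(b,(252,240),interpolation=3)]))
cv2.imwrite('pics/fin.png',cv2.resize(cv2.imread('pics/fin.png'),(800,294)))
E
```

```text
[ 0.5639 -0.1006  0.1316] [-3.1408 -0.1222  1.6657] [ 0.4  7.3 -2.8] 10.7 0.022499443025108604
hold [ 0.5642 -0.1028  0.1502] r 0.2667
ball (np.float64(324.04462519234994), np.float64(339.61222246647617), 4549, np.int64(289), np.int64(359), np.int64(301), np.int64(378))
ball ray at .150 [ 0.5643 -0.1019  0.15  ]
column 325:
0.15 0.008 [325.    3.7]
0.15 0.013 [325.   -1.8]
0.158 0.006 [324.9  29. ]
0.158 0.008 [324.9  27.2]
0.158 0.013 [324.9  22.6]
scene grip 0.39 [ 0.5651 -0.1018  0.1521]
scene lens 0.98 [ 0.568  -0.1526  0.1105]
scene mouth 0.82 [0.5495 0.0118 0.1118]
scene stud 0.78 [0.4142 0.1431 0.0276]
scene bottle 0.93 [ 5.478e-01 -3.204e-01  1.000e-04]
scene tin 0.66 [ 0.4063 -0.3452 -0.0007]
scene mallet 0.96 [ 0.6941 -0.2681  0.0044]
[247.9 217.9]
side grip 0.61 [ 0.5631 -0.1023  0.1448]
side lens 0.58 [ 0.5704 -0.1563  0.1101]
side stud 0.82 [ 0.5699 -0.1525  0.0291]
side bottle 0.88 [ 0.5546 -0.3167 -0.0027]
[330.6 329.9]
```

View pics/fin.png

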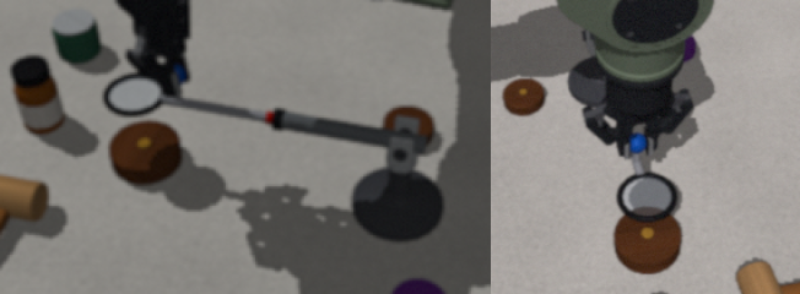

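The final view shows the arm level and the ring at the mouth. The lens is over the stud in x/y, still gripped, and the jar, tin and mallet have not moved.

```bash
python3 -c "
from station import arm
print(arm.observe()['time'],arm.observe()['contact_force']); print(arm.job_done())"
```

```text
11.55 [ 0.17904185  8.16631989 -2.46221367]
the job is handed in; nothing more can be done
None
```

The job is handed in after about 11.6 s, with the ball still gripped and the lens over the stud on the large dark block. I gripped the ball from above, levelled the arm and swung it about 0.09 rad onto the stud with the rod still in. Then I pulled the rod straight out.

**Last checks:**
- **Level:** the grasp point stands 150 mm above the bench.
- **Extension:** about 81 mm. A close-up about 0.7 mm earlier showed the whole red ring just out of the mouth. The force along the arm was 7.3–8.2 N, close to the 7.8 N spring force at the mark.
- **Lens over stud:** by ball position, the lens should be within about 1–2 mm of the stud. The side camera network put them at (0.570, -0.156) and (0.570, -0.153).
- **Other things:** the jar reads within about 4 mm of its first position in both cameras. The tin and mallet were found again only in the scene camera, and both read within 3 mm.

**Checks that disagreed or stayed open:**
- The gripper read 22 mm on the 26 mm ball, but the ball did not shift in the grip.
- In the last picture the scene camera network reported the small look-alike block as the stud, so I ignored that reading.
- The tool ends tipped 0.12 rad. I tipped it to bring the mouth into view and left it.

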